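# Click the oil colour comparator's disc back to zero

## Robot

A 7-joint arm with a two-finger parallel gripper is mounted at the origin on the work surface. World frame = base frame: x ahead of the robot, y to its left, z up, the work surface at z = 0. Lengths are in mm, angles in degrees, forces in N, time in s.
With the tool pointing down it reaches from about 400 to 900 mm from the base axis. Payload 5.5 kg.
Tool frame: the origin (TCP) lies at the very end of the fingers, on their centre line; the grasp point (between the pads) lies arm.grip_depth behind it (arm.grip_depth is the distance from the TCP to the grasp point, in mm); z points along the fingers, y is the direction in which the jaws open and shut (so a half turn about z gives the same grasp; the last joint's range is limited). The gripper opens to 92 mm and grips with 3 to 60 N. Pads are 19 mm wide; open, the fingers measure 130 mm over their backs; the gripper's body (75 mm by 190 mm) begins 47 mm behind the grasp point.
Start: joints at [88.362, 28.699, -24.465, 88.831, 12.651, 65.22, -12.049], TCP at [187.023, -622.513, 226.729] pointing down, gripper open.
Joint ranges: [-164.97, 164.97], [-17.58, 116.51], [-87.97, 89.64], [11.32, 138.91], [-80.73, 260.73], [10.89, 115.49], [-147.41, 147.41]. Speed limits (degrees/s): [147.25, 147.25, 180, 180, 180, 180, 180].

## Interface

Orientations are given as [roll, pitch, yaw] about the fixed x, y, z axes, in that order (R = Rz(yaw) Ry(pitch) Rx(roll)).
In Python, from rig import arm gives the robot as it stands.
- The arm moves only by the tool carry_out, never from a script. Its argument "motion" is a list of rows, each an object with "claw": the gripper command: -1 is fully open, 1 is shut, values between are in proportion; "xyz": the shift along the world's x, y, z in cm, a list of three; "turn": the turn, a rotation vector about the world's x, y, z in rad, a list of three. In form: [{"claw": claw, "xyz": [x, y, z], "turn": [ax, ay, az]}, ...]. A call has exactly 5 rows; each row shifts and turns the commanded pose from where the row before left it; what a row does not reach is not made up. A row lasts 1/10 s, in which the tool goes at most 50 mm and 8.59 degrees, less where a joint would pass 70% of its speed; a pose out of reach is approached as far as the arm can. A call is refused whole if a number of a shift passes 5 or a number of a turn 0.15, either way. A call with a gripper value outside its range is refused whole. The fingers move at their own pace and stop on an object; "squeeze" is the grip in N (left out, the last holds). Time passes only in rows, so rows that do not move let the fingers close, or fill a call up. It gives the time, the measured TCP pose, the force and the opening at its end, in the units of the state.
- arm.sense(): the state, without advancing time (a new reading comes with each control period).
- arm.camera(name): name is "scene" or "side" or "wrist"; returns a dict with "image" (420x560x3 uint8, red, green, blue), "range_z" (420x560 float32, mm along the optical axis (not along the pixel's ray), 0 where there is no reading), "mtx" (3x3 intrinsics, pixels), "dist" ([k1, k2, p1, p2, k3] as OpenCV has them; the pictures are not rectified), "origin" and "attitude" of the camera in the world. Camera axes: x right, y up, looking along -z (the intrinsics and any distortion apply to the point x, -y, -z); pixel columns grow to the right and rows downward; lengths in mm; the calibration is good to about 2 mm. A picture is of the moment at which its call begins.
- arm.close_job(): hands the job in, once; it reports no verdict.
The state is a dict: "time_s": time; "joint_positions": joint angles; "dq": joint speeds; "effort": joint torques, N m; "tcp_pos": TCP position; "tool_rot": TCP orientation; "contact_force": force on the tool from outside, world axes, zero at the start; "ft_torque": the same for the moment, N m; "opening": finger opening in mm.
Only numpy, scipy, OpenCV 4.12 (cv2) and the standard library are available. Lean on these libraries where they do the work, as an engineer would, in place of code of your own. Each camera call takes 0.05 s, during which the arm holds its last target. There are 200 camera calls.

## Task

The disc of the oil colour comparator was left a few clicks away from zero. With a fingertip, flick the scalloped front edge of the disc along, click by click, until the raised steel bar on the disc stands in line with the fixed steel pointer beside the disc; stop on exactly that click and do not run past it. Only the fingers may touch the comparator; pick nothing up and leave the bottles and other things where they stand.

Things in the scene. Friction and masses are not known exactly. Their poses are not given: they have to be found in the camera images.
- comparator: Grey bench instrument bolted down; housing 200 mm deep (x), 190 mm wide (y), deck 100 mm high. Origin: centre of its underside; front = its -x, roughly towards the robot. A flat black disc on a vertical axis (at x -52 mm, y 0) lies on the deck and sticks out 30 mm past the front face, free air below. The viewing head covers the disc's rear only (x from -34 mm back, 70 mm wide, top at 222 mm).
- disc (a joint): Turn of the disc, rad, growing clockwise seen from above (front edge moves to the comparator's +y). Endless; 8 sprung click stops at multiples of 0.7854. 0 or a full turn = zero, bar in line with pointer. Starts 2, 3 or 4 clicks short: about -1.571, -2.356 or -3.142. Pushing at the edge takes 1 to 2 N to leave a stop, rising to about 6 N at half way (0.39 rad); past that the spring snaps it on to the next stop.
- disc_centre (a point): Centre of the disc's upper face, on its axis, 118 mm above the bench. Disc 14 mm thick (edge 104 to 118 mm above the bench), round body of radius 62 mm with 8 round-ended finger lobes, 16 mm wide, centred at radius 70 mm, reaching to 78 mm. At each stop one lobe points straight to the front (comparator's -x), the others every 45 deg, with gaps of about 37 mm between.
- bar_end (a point): Outer end of the raised steel bar on the disc (42 mm long, 6 mm wide, 4 mm high, lying radially on the disc's top and out over one lobe), 75 mm from the axis, 122 mm above the bench. It turns with the disc.
- pointer_tip (a point): Tip of the fixed steel pointer on the housing's deck: a small cone on a post at the disc's +y side (robot's left), pointing at the disc's axis; 78 mm from the axis, 112 mm above the bench.
- oil_bottle: Bystander: glass bottle of dark oil, 68 mm across, 150 mm tall, white cap; stands beside the comparator. Origin: centre of its underside.
- oil_bottle_small: Bystander: smaller bottle of dark oil, 54 mm across, 115 mm tall, white cap. Origin: centre of its underside.
- sample_jar: Bystander: small brown screw-top jar, 33 mm across, 75 mm tall; stands in front of the comparator, to one side. Origin: centre of its underside.
- dropper: Bystander: small white dropper bottle with a black cap, 28 mm across, 84 mm tall; stands in front of the comparator, to the other side. Origin: centre of its underside.
- grease_tin: Bystander: blue tin with a metal lid, 83 mm across, 70 mm tall. Origin: centre of its underside.
- wrench: Bystander: steel wrench, 170 mm long, lying flat beside the comparator. Origin: centre of its underside; it lies along its x axis.

How it is judged:
By the outcome, as a careful person would: the job done as asked, in the order asked, and still so for the second after the job is handed in, with the robot touching nothing.
It also fails if it takes over 58 s, if anything falls off the work surface, if the arm or the gripper's body presses on something with over 40 N, if the wrist force passes 120 N, or if a joint passes its speed limit or range.

## Working session

There is one attempt and no reset: what is moved stays moved. The work goes in short steps, Python scripts to look and compute and a tool call to move; the robot and the scene stay as the last step left them, time stands still between calls to the robot, and variables do not carry over. Pictures are saved under pics/ and viewed, on a budget of 10 in all, crops included, one or two more only if the job needs it, and the job is handed in when it is done.

Besides the shell and the picture viewer there is one more tool, called after "Emit:" by a JSON object that holds its "op" and its "data". carry_out: Moves the arm, as the interface text tells. Its arguments: {"type":"object","properties":{"motion":{"type":"array"},"squeeze":{"type":"number"}},"required":["motion"]}

```bash
ls; mkdir -p pics
cat > h.py <<'E'
import numpy as np, cv2
from rig import arm
def pix2world(c,u,v,zplane=None,rng=None):
    p=cv2.undistortPoints(np.array([[[u,v]]],float),np.array(c["mtx"]),np.array(c["dist"]))[0,0]
    d=np.array([p[0],-p[1],-1.0]); R=att(c); o=np.array(c["origin"],float)
    w=R@d
    s=rng if rng is not None else (zplane-o[2])/w[2]
    return o+s*w
def att(c):
    a=np.array(c["attitude"],float)
    if a.shape==(3,3): return a
    from scipy.spatial.transform import Rotation as Ro
    return Ro.from_euler('xyz',a,degrees=True).as_matrix()
def cloud(c):
    h,w=c["range_z"].shape
    vv,uu=np.mgrid[:h,:w]
    p=cv2.undistortPoints(np.stack([uu,vv],-1).reshape(-1,1,2).astype(float),np.array(c["mtx"]),np.array(c["dist"])).reshape(h,w,2)
    d=np.dstack([p[...,0],-p[...,1],-np.ones((h,w))])*c["range_z"][...,None]
    return d@att(c).T+np.array(c["origin"],float)
E
python3 - <<'E'
from h import *
s=arm.sense();print(s, arm.grip_depth)
im=[]
for n in("scene","side"):
    c=arm.camera(n);print(n,c["origin"],c["attitude"],c["mtx"],c["dist"]);np.savez("/tmp/"+n,**c)
    cv2.imwrite(f"pics/{n}1.png",cv2.resize(c["image"][...,::-1],(800,600)))
E
```

```text
pics
{'time_s': 0.0, 'joint_positions': array([ 88.36066199,  28.75293452, -24.45352601,  88.89185793,
        12.65268673,  65.21968895, -12.0494313 ]), 'dq': array([ 0.02217923, -0.00063964,  0.06194299, -0.03733216, -0.05055119,
        0.06816655, -0.0436997 ]), 'effort': array([-5.90364323e-06, -5.66604280e+01, -5.81605107e+00, -2.79118860e+01,
       -6.85009640e-02,  3.07314447e-02,  2.33983228e-04]), 'tcp_pos': array([ 186.74534662, -621.86370238,  225.68540127]), 'tool_rot': array([-1.79889380e+02, -2.06719359e-03,  1.67235779e+01]), 'contact_force': array([ 0.66972111, -0.45029547, -0.79166972]), 'ft_torque': array([-0.01148579, -0.00339089,  0.01138046]), 'opening': 91.53636176312176} 18.8
scene [1452.65073674  202.32922428  719.34597434] [ 56.51824249   0.7468394  103.18960573] [[520.17828448   0.         278.8172695 ]
 [  0.         520.17828448 218.72222453]
 [  0.           0.           1.        ]] [-0.07729279  0.          0.          0.          0.        ]
side [ 443.57260421 -729.16505587  780.08664571] [47.68114658 -0.63166569 -6.83094597] [[455.63014311   0.         285.31205125]
 [  0.         455.63014311 209.73938274]
 [  0.           0.           1.        ]] [0.04548937 0.         0.         0.         0.        ]
```

View pics/scene1.png

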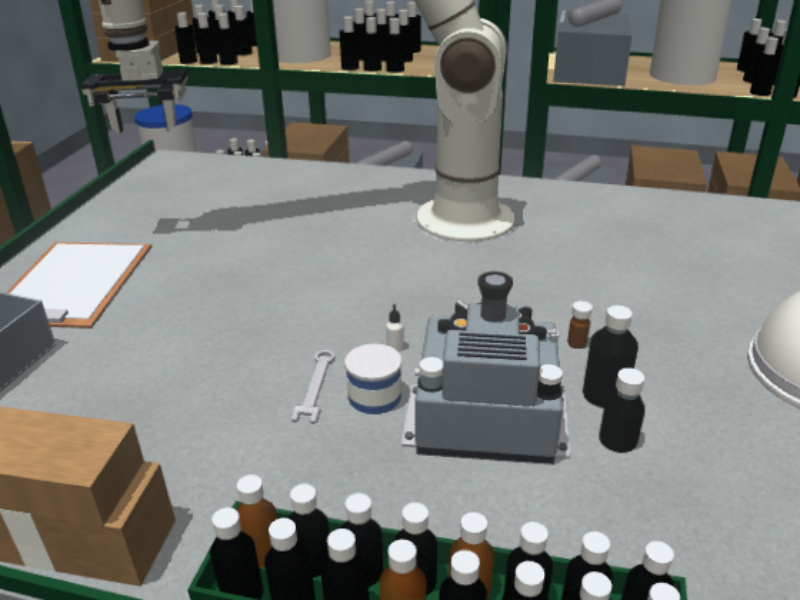

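View pics/side1.png

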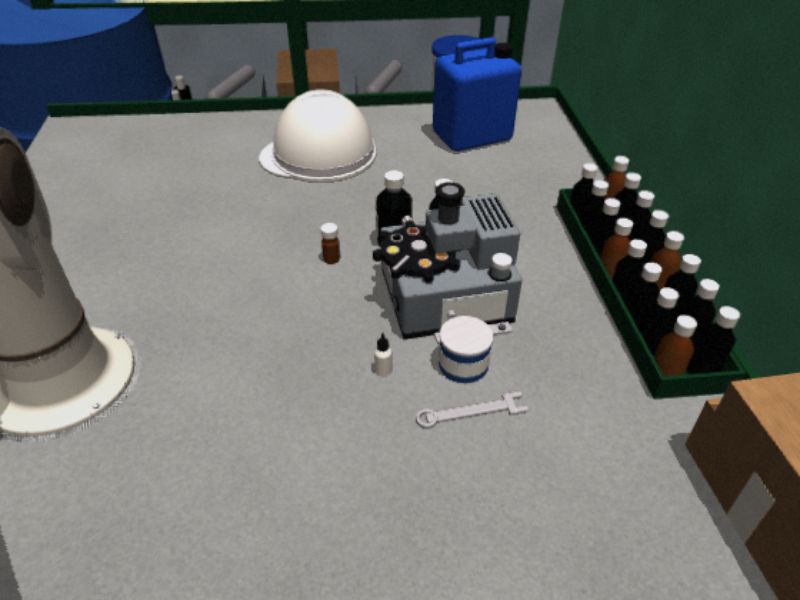

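Run:
```python
from h import *
c=dict(np.load("/tmp/side.npz")); 
im=c["image"][...,::-1]
cv2.imwrite("pics/crop.png",cv2.resize(im[130:240,240:380],(700,550),interpolation=cv2.INTER_CUBIC))
P=cloud(c)
m=(np.abs(P[...,2]-118)<4)
n,l,st,ce=cv2.connectedComponentsWithStats(m.astype(np.uint8))
for i in range(1,n):
    if st[i,4]>150: 
        q=P[l==i]; print(st[i],ce[i],q.min(0),q.max(0))
# deck/housing yaw
m2=np.abs(P[...,2]-100)<3
q=P[m2]; print(q.shape, q.min(0),q.max(0))
# objects: heights
for (u,v) in ((330,232),(383,345),(418,248)):
    print(pix2world(c,u*.7,v*.7,80))
```

```text
[ 22   0 243   6 496] [133.35887097   1.88306452] [-369.00814401 1317.12216152  114.00866973] [ 605.47639988 1368.59916271  121.95627527]
[478   0  82  65 241] [520.90871369  32.65145228] [1512.81091838  604.59773923  114.02623108] [1529.53198209 1237.44818239  121.99814576]
[200  69  49  19 201] [224.42288557  81.88557214] [344.17972238 564.1509153  114.11027135] [495.43088633 675.82026316 121.98048769]
[ 261  151   61   44 1215] [288.70781893 175.10699588] [494.41237838  41.69294772 114.06024391] [630.73995674 212.80658998 121.97718442]
[  0 217  59  36 239] [ 32.27196653 241.72803347] [-20.56073626 -69.52571077 114.14660633] [ 67.43471367  23.37209632 121.93149472]
[503 281  57  85 303] [532.94059406 324.47194719] [ 909.83408223 -409.36782847  114.01950319] [ 923.08253031 -245.28613475  121.99723483]
(3052, 3) [-411.15023552 -419.80352227   97.00462875] [1526.98450346 1351.05463035  102.99647705]
[425.50362237 227.53501675  80.        ]
[494.55077363 -61.93934823  80.        ]
[576.77235111 164.68089709  80.        ]
```

View pics/crop.png

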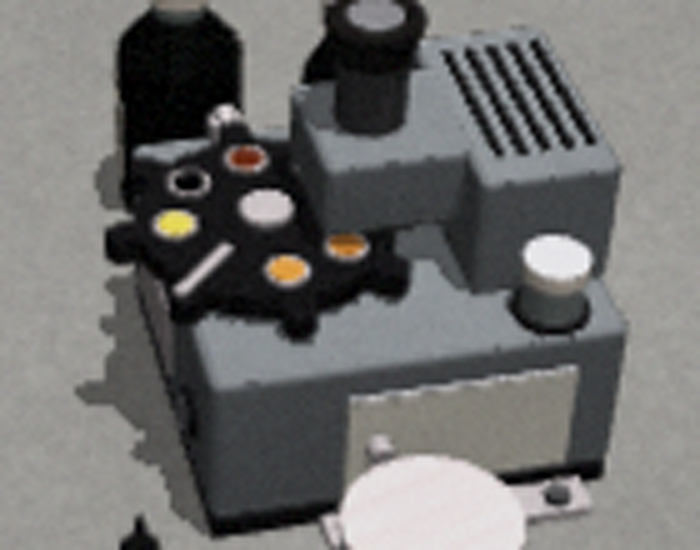

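Run:
```python
from h import *
c=dict(np.load("/tmp/side.npz"))
f=lambda u,v,z:pix2world(c,240+u/5,130+v/5,z)
C=f(267,207,119)
for n,p in dict(bar=f(183,290,122),front=f(113,240,111),right=f(300,330,111),ptr=f(228,120,112),deckFR=f(205,385,100),deckBR=f(622,325,100)).items():
    d=p-C; print(n,p.round(1),np.hypot(*d[:2]).round(1),np.degrees(np.arctan2(d[1],d[0])).round(1))
print(C)
P=cloud(c)
for n,(u,v),z in(("jar",(329,229),75),("dropcap",(382,338),84)):
    print(n,pix2world(c,u*.7,v*.7,z))
```

```text
bar [525.8  62.3 122. ] 76.6 -127.4
front [498.3 115.8 111. ] 74.5 -174.3
right [576.7  41.8 111. ] 81.4 -86.9
ptr [563.6 205.1 112. ] 82.5 96.1
deckFR [531.4  21.6 100. ] 109.4 -112.0
deckBR [726.9  42.2 100. ] 174.5 -27.6
[572.35172711 123.1112706  119.        ]
jar [423.86493498 243.71616674  75.        ]
dropcap [494.08863491 -51.25629565  84.        ]
```

Emit:
{"op": "carry_out", "data": {"motion": [{"claw": 1,"xyz": [2.9,3.7,0.5],"turn": [0,0,0.077]},{"claw": 1,"xyz": [2.9,3.7,0.5],"turn": [0,0,0.077]},{"claw": 1,"xyz": [2.9,3.7,0.5],"turn": [0,0,0.077]},{"claw": 1,"xyz": [2.9,3.7,0.5],"turn": [0,0,0.077]},{"claw": 1,"xyz": [2.9,3.7,0.5],"turn": [0,0,0.077]}], "squeeze": 10}}

```text
time_s: 0.6
tcp_pos: [332.7, -435.7, 251.6]
tool_rot: [-180.0, 0.0, 38.9]
contact_force: [0.4, -0.2, 0.6]
opening: 56.2
```

Emit:
{"op": "carry_out", "data": {"motion": [{"claw": 1,"xyz": [2.9,3.7,0],"turn": [0,0,0.077]},{"claw": 1,"xyz": [2.9,3.7,0],"turn": [0,0,0.077]},{"claw": 1,"xyz": [2.9,3.7,0],"turn": [0,0,0.077]},{"claw": 1,"xyz": [2.9,3.7,0],"turn": [0,0,0.077]},{"claw": 1,"xyz": [2.9,3.7,0],"turn": [0,0,0.077]}]}}

```text
time_s: 1.1
tcp_pos: [477.6, -251.0, 251.6]
tool_rot: [-180.0, 0.0, 61.0]
contact_force: [0.2, -0.8, 0.0]
opening: 16.1
```

Emit:
{"op": "carry_out", "data": {"motion": [{"claw": 1,"xyz": [-0.3,4.1,0],"turn": [0,0,0.077]},{"claw": 1,"xyz": [-0.3,4.1,0],"turn": [0,0,0.077]},{"claw": 1,"xyz": [-0.3,4.1,0],"turn": [0,0,0.077]},{"claw": 1,"xyz": [-0.3,4.1,0],"turn": [0,0,0.077]},{"claw": 1,"xyz": [-0.3,4.1,0],"turn": [0,0,0.077]}]}}

```text
time_s: 1.6
tcp_pos: [461.3, -46.0, 251.5]
tool_rot: [-180.0, 0.0, 83.1]
contact_force: [-0.2, 0.1, -0.2]
opening: 0.8
```

Emit:
{"op": "carry_out", "data": {"motion": [{"claw": 1,"xyz": [-0.2,3.2,0],"turn": [0,0,0.056]},{"claw": 1,"xyz": [-0.2,3.2,0],"turn": [0,0,0.056]},{"claw": 1,"xyz": [-0.1,3.2,0],"turn": [0,0,0.056]},{"claw": 1,"xyz": [0,3.2,0],"turn": [0,0,0.056]},{"claw": 1,"xyz": [0,0,0],"turn": [0,0,0]}]}}

```text
time_s: 2.1
tcp_pos: [456.3, 85.4, 252.1]
tool_rot: [180.0, -0.1, 96.2]
contact_force: [-0.3, 0.6, -0.2]
opening: 0.4
```

Run:
```python
from h import *
w=arm.camera("wrist");s=arm.camera("side");np.savez("/tmp/wrist",**w);np.savez("/tmp/side2",**s)
print(w["origin"],w["attitude"])
a=cv2.resize(w["image"][...,::-1],(800,600));cv2.imwrite("pics/w2.png",a)
```

```text
[446.55861454 162.42113234 411.78637439] [-1.67188184e+01 -1.37264407e-02  6.19474019e+00]
```

View pics/w2.png

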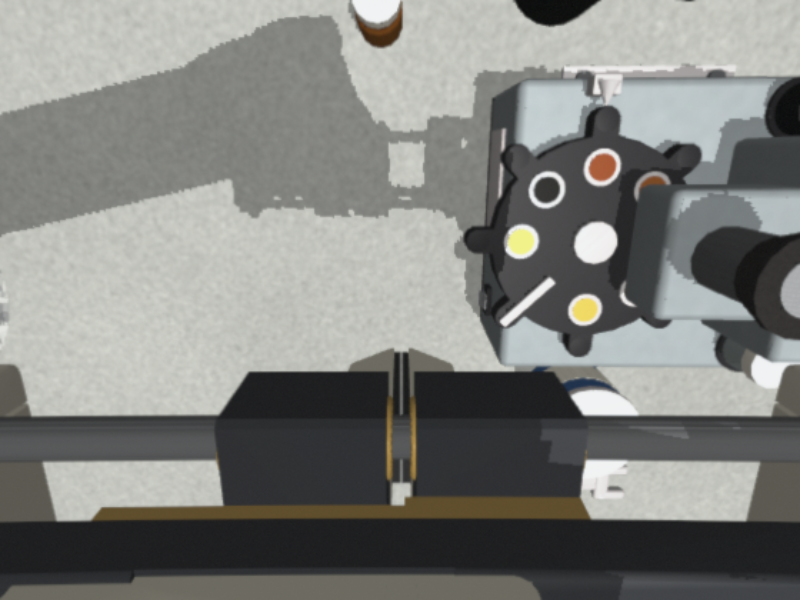

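Wrist view: hub at (596,243), bar end at (503,322), front lobe tip at (467,240), pointer tip at (604,103). That puts the disc 3 clicks short of zero.

Run:
```python
from h import *
c=dict(np.load("/tmp/wrist.npz"))
f=lambda u,v,z:pix2world(c,u*.7,v*.7,z)
C=f(596,243,119);print(C)
for n,p in dict(bar=f(503,322,122),front=f(467,240,118),right=f(578,354,118),left=f(605,107,118),ptr=f(604,103,112),tip=f(401,350,252)).items():
    d=p-C; print(n,p.round(1),np.hypot(*d[:2]).round(1),np.degrees(np.arctan2(d[1],d[0])).round(1))
P=cloud(c);i=P[255:290,245:320]  # finger area
print(arm.sense()["tcp_pos"])
for v in range(238,280,8): print([tuple(P[v,u].round(0)) for u in (255,270,278,284,292,305)])
```

```text
[572.17724019 121.1269684  119.        ]
bar [523.4  64.9 122. ] 74.5 -130.9
front [493.2 114.4 118. ] 79.3 -175.1
right [577.5  46.6 118. ] 74.7 -85.9
left [559.7 198.2 118. ] 78.1 99.2
ptr [561. 201. 112.] 80.7 98.0
tip [454.1  94.  252. ] 121.1 -167.1
[456.64013069  80.98389735 251.51419792]
[(np.float64(431.0), np.float64(-7.0), np.float64(2.0)), (np.float64(451.0), np.float64(-4.0), np.float64(2.0)), (np.float64(461.0), np.float64(-3.0), np.float64(2.0)), (np.float64(469.0), np.float64(-3.0), np.float64(2.0)), (np.float64(480.0), np.float64(-1.0), np.float64(2.0)), (np.float64(497.0), np.float64(-0.0), np.float64(1.0))]
[(np.float64(432.0), np.float64(-17.0), np.float64(4.0)), (np.float64(449.0), np.float64(95.0), np.float64(257.0)), (np.float64(453.0), np.float64(94.0), np.float64(254.0)), (np.float64(456.0), np.float64(94.0), np.float64(254.0)), (np.float64(459.0), np.float64(97.0), np.float64(258.0)), (np.float64(498.0), np.float64(-12.0), np.float64(0.0))]
[(np.float64(442.0), np.float64(94.0), np.float64(266.0)), (np.float64(449.0), np.float64(95.0), np.float64(266.0)), (np
[... 587 characters left out ...]
float64(444.0), np.float64(120.0), np.float64(331.0)), (np.float64(448.0), np.float64(120.0), np.float64(331.0)), (np.float64(453.0), np.float64(94.0), np.float64(279.0)), (np.float64(456.0), np.float64(94.0), np.float64(279.0)), (np.float64(454.0), np.float64(121.0), np.float64(330.0)), (np.float64(458.0), np.float64(121.0), np.float64(331.0))]
[(np.float64(445.0), np.float64(120.0), np.float64(335.0)), (np.float64(448.0), np.float64(120.0), np.float64(335.0)), (np.float64(453.0), np.float64(94.0), np.float64(287.0)), (np.float64(455.0), np.float64(94.0), np.float64(287.0)), (np.float64(454.0), np.float64(121.0), np.float64(335.0)), (np.float64(457.0), np.float64(122.0), np.float64(336.0))]
```

Emit:
{"op": "carry_out", "data": {"motion": [{"claw": 1,"xyz": [0.3,0,0],"turn": [0.013,-0.116,0]},{"claw": 1,"xyz": [0.3,0,0],"turn": [0.013,-0.116,0]},{"claw": 1,"xyz": [0.3,0,-3],"turn": [0.013,-0.116,0]},{"claw": 1,"xyz": [0,0,-4],"turn": [0,0,0]},{"claw": 1,"xyz": [0,0,0],"turn": [0,0,0]}]}}

```text
time_s: 2.7
tcp_pos: [462.0, 73.9, 193.0]
tool_rot: [160.7, 0.2, 95.4]
contact_force: [-0.4, -0.0, 0.7]
opening: 0.3
```

Emit:
{"op": "carry_out", "data": {"motion": [{"claw": 1,"xyz": [0,0,-3],"turn": [0,0,0]},{"claw": 1,"xyz": [0,0,-3],"turn": [0,0,0]},{"claw": 1,"xyz": [0,0,-2.4],"turn": [0,0,0]},{"claw": 1,"xyz": [0,0,0],"turn": [0,0,0]},{"claw": 1,"xyz": [0,0,0],"turn": [0,0,0]}]}}

```text
time_s: 3.2
tcp_pos: [466.4, 77.0, 116.3]
tool_rot: [160.4, 0.1, 95.5]
contact_force: [-0.2, -0.2, 0.5]
opening: 0.4
```

Run:
```python
from h import *
print(arm.sense()["tcp_pos"],arm.sense()["tool_rot"])
w=arm.camera("wrist");s=arm.camera("side");np.savez("/tmp/wrist3",**w)
a=cv2.resize(w["image"][...,::-1],(400,300));b=cv2.resize(s["image"][110:260,200:400,::-1],(400,300),interpolation=cv2.INTER_CUBIC)
cv2.imwrite("pics/w3.png",np.hstack([a,b]))
```

```text
[466.35573344  77.01111238 116.27475566] [1.60403411e+02 1.31858196e-01 9.54727641e+01]
```

View pics/w3.png

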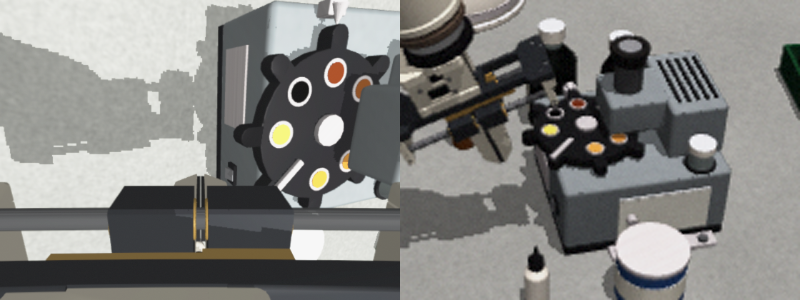

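The wrist view shows the disc unchanged, and the fingers are in front of the right-hand gap. I'll finish lowering, then enter the gap.

Emit:
{"op": "carry_out", "data": {"motion": [{"claw": 1,"xyz": [0,0.3,-0.9],"turn": [0,0,0]},{"claw": 1,"xyz": [0,0.3,-0.9],"turn": [0,0,0]},{"claw": 1,"xyz": [0,0,0],"turn": [0,0,0]},{"claw": 1,"xyz": [0.5,0,0],"turn": [0,0,0]},{"claw": 1,"xyz": [0,0,0],"turn": [0,0,0]}]}}

```text
time_s: 3.8
tcp_pos: [472.2, 82.2, 98.8]
tool_rot: [160.2, 0.2, 95.4]
contact_force: [0.5, 1.0, -0.0]
opening: 0.8
```

Emit:
{"op": "carry_out", "data": {"motion": [{"claw": 1,"xyz": [0.8,0.1,0],"turn": [0,0,0]},{"claw": 1,"xyz": [0.8,0.1,0],"turn": [0,0,0]},{"claw": 1,"xyz": [0.8,0.1,0],"turn": [0,0,0]},{"claw": 1,"xyz": [0.8,0.1,0],"turn": [0,0,0]},{"claw": 1,"xyz": [0,0,0],"turn": [0,0,0]}]}}

```text
time_s: 4.3
tcp_pos: [503.3, 86.6, 97.3]
tool_rot: [160.4, 0.1, 95.4]
contact_force: [-0.5, 0.1, -0.4]
opening: 0.7
```

Run:
```python
from h import *
print(arm.sense()["tcp_pos"],arm.sense()["tool_rot"],arm.sense()["contact_force"])
w=arm.camera("wrist");s=arm.camera("side")
a=cv2.resize(w["image"][...,::-1],(400,300));b=cv2.resize(s["image"][110:260,200:400,::-1],(400,300),interpolation=cv2.INTER_CUBIC)
cv2.imwrite("pics/w4.png",np.hstack([a,b]))
```

```text
[503.34715173  86.64396239  97.30758976] [1.60398735e+02 1.40441026e-01 9.54261051e+01] [-0.48087753  0.14670205 -0.43599292]
```

View pics/w4.png

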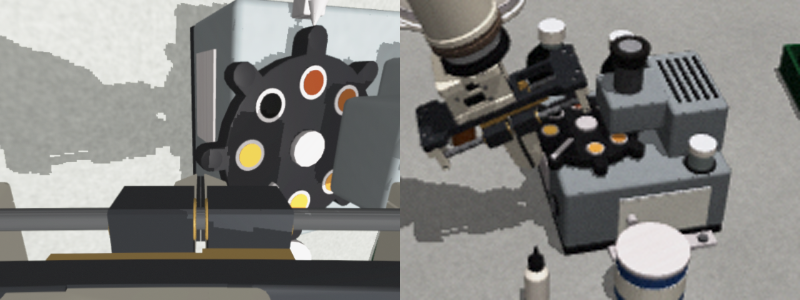

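Emit:
{"op": "carry_out", "data": {"motion": [{"claw": 1,"xyz": [0,0.56,0],"turn": [0,0,0]},{"claw": 1,"xyz": [0,0.56,0],"turn": [0,0,0]},{"claw": 1,"xyz": [0,0.56,0],"turn": [0,0,0]},{"claw": 1,"xyz": [0,0.56,0],"turn": [0,0,0]},{"claw": 1,"xyz": [0,0.56,0],"turn": [0,0,0]}]}}

```text
time_s: 4.9
tcp_pos: [498.6, 110.8, 95.3]
tool_rot: [160.8, 0.5, 95.2]
contact_force: [-8.2, -9.1, 1.5]
opening: 0.2
```

Emit:
{"op": "carry_out", "data": {"motion": [{"claw": 1,"xyz": [-0.1,0.56,0],"turn": [0,0,0]},{"claw": 1,"xyz": [-0.1,0.56,0],"turn": [0,0,0]},{"claw": 1,"xyz": [-0.1,0.56,0],"turn": [0,0,0]},{"claw": 1,"xyz": [-0.1,0.56,0],"turn": [0,0,0]},{"claw": 1,"xyz": [-0.1,0.56,0],"turn": [0,0,0]}]}}

```text
time_s: 5.4
tcp_pos: [497.2, 143.5, 97.5]
tool_rot: [160.4, 0.2, 95.5]
contact_force: [0.8, -2.0, 0.7]
opening: 0.7
```

Run:
```python
from h import *
print(arm.sense()["tcp_pos"],arm.sense()["tool_rot"],arm.sense()["contact_force"])
w=arm.camera("wrist");s=arm.camera("side")
a=cv2.resize(w["image"][...,::-1],(400,300));b=cv2.resize(s["image"][110:260,200:400,::-1],(400,300),interpolation=cv2.INTER_CUBIC)
cv2.imwrite("pics/w5.png",np.hstack([a,b]))
```

```text
[497.22557776 143.47742913  97.53434465] [1.60369588e+02 1.51059785e-01 9.55111408e+01] [ 0.83666818 -1.95536338  0.68958061]
```

View pics/w5.png

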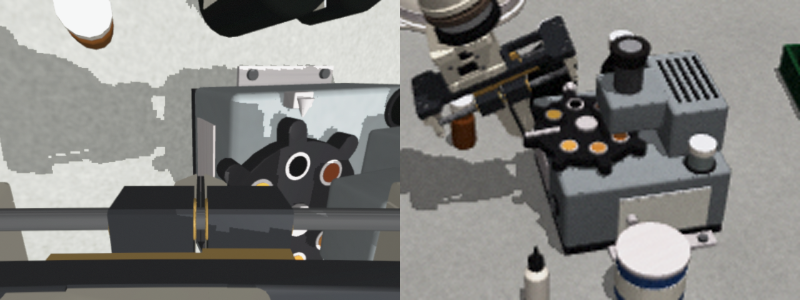

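One click is done: the bar now points to the front (right panel, about (540,132)). Next I withdraw, go back and re-enter.

Emit:
{"op": "carry_out", "data": {"motion": [{"claw": 1,"xyz": [-1.2,-0.3,0],"turn": [0,0,0]},{"claw": 1,"xyz": [-1.2,-0.1,0],"turn": [0,0,0]},{"claw": 1,"xyz": [-1.2,-0.1,0],"turn": [0,0,0]},{"claw": 1,"xyz": [0,-1.7,0],"turn": [0,0,0]},{"claw": 1,"xyz": [0.2,-1.8,0],"turn": [0,0,0]}]}}

```text
time_s: 6.0
tcp_pos: [461.8, 102.5, 97.4]
tool_rot: [160.4, 0.2, 95.6]
contact_force: [-0.4, -0.2, -1.0]
opening: 0.6
```

Emit:
{"op": "carry_out", "data": {"motion": [{"claw": 1,"xyz": [0.2,-1.8,0],"turn": [0,0,0]},{"claw": 1,"xyz": [0.1,-0.2,0],"turn": [0,0,0]},{"claw": 1,"xyz": [0,0,0],"turn": [0,0,0]},{"claw": 1,"xyz": [0,0,0],"turn": [0,0,0]},{"claw": 1,"xyz": [0,0,0],"turn": [0,0,0]}]}}

```text
time_s: 6.5
tcp_pos: [466.3, 83.5, 97.5]
tool_rot: [160.4, 0.2, 95.5]
contact_force: [0.6, -0.5, -1.0]
opening: 0.4
```

Emit:
{"op": "carry_out", "data": {"motion": [{"claw": 1,"xyz": [0.9,0.1,0],"turn": [0,0,0]},{"claw": 1,"xyz": [0.9,0.1,0],"turn": [0,0,0]},{"claw": 1,"xyz": [0.9,0.1,0],"turn": [0,0,0]},{"claw": 1,"xyz": [0.9,0,0],"turn": [0,0,0]},{"claw": 1,"xyz": [0,0,0],"turn": [0,0,0]}]}}

```text
time_s: 7.0
tcp_pos: [503.7, 85.6, 97.3]
tool_rot: [160.4, 0.1, 95.4]
contact_force: [-0.6, -0.0, -1.1]
opening: 0.7
```

Emit:
{"op": "carry_out", "data": {"motion": [{"claw": 1,"xyz": [-0.06,0.55,0],"turn": [0,0,0]},{"claw": 1,"xyz": [-0.06,0.55,0],"turn": [0,0,0]},{"claw": 1,"xyz": [-0.06,0.55,0],"turn": [0,0,0]},{"claw": 1,"xyz": [-0.06,0.55,0],"turn": [0,0,0]},{"claw": 1,"xyz": [-0.06,0.55,0],"turn": [0,0,0]}]}}

```text
time_s: 7.5
tcp_pos: [498.5, 110.6, 96.9]
tool_rot: [160.5, 0.4, 95.3]
contact_force: [-1.4, -8.6, 2.0]
opening: 0.2
```

Emit:
{"op": "carry_out", "data": {"motion": [{"claw": 1,"xyz": [-0.05,0.55,0],"turn": [0,0,0]},{"claw": 1,"xyz": [-0.05,0.55,0],"turn": [0,0,0]},{"claw": 1,"xyz": [-0.05,0.55,0],"turn": [0,0,0]},{"claw": 1,"xyz": [-0.05,0.55,0],"turn": [0,0,0]},{"claw": 1,"xyz": [-0.05,0.5,0],"turn": [0,0,0]}]}}

```text
time_s: 8.0
tcp_pos: [496.8, 141.1, 97.6]
tool_rot: [160.4, 0.1, 95.5]
contact_force: [0.1, -0.4, 0.4]
opening: 0.5
```

Run:
```python
from h import *
print(arm.sense()["tcp_pos"],arm.sense()["tool_rot"],arm.sense()["contact_force"])
w=arm.camera("wrist");s=arm.camera("side")
a=cv2.resize(w["image"][...,::-1],(400,300));b=cv2.resize(s["image"][110:260,200:400,::-1],(400,300),interpolation=cv2.INTER_CUBIC)
cv2.imwrite("pics/w6.png",np.hstack([a,b]))
```

```text
[496.8447543  141.11508944  97.62714077] [1.60354878e+02 1.32691770e-01 9.55140471e+01] [ 0.14571626 -0.43246035  0.44825028]
```

View pics/w6.png

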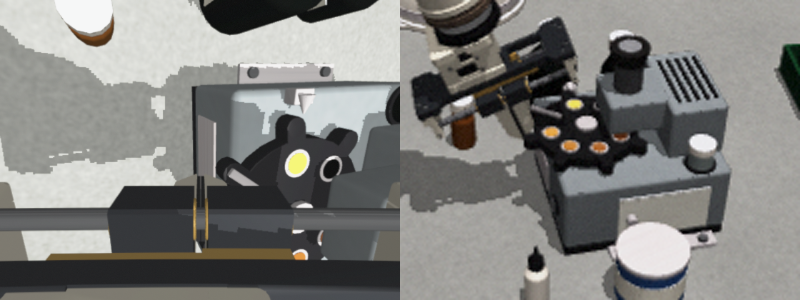

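Second click done: the bar is now at the front-left lobe (left panel, about (240,175)), one click from the pointer. I'll repeat the same cycle.

Emit:
{"op": "carry_out", "data": {"motion": [{"claw": 1,"xyz": [-1.2,-0.1,0],"turn": [0,0,0]},{"claw": 1,"xyz": [-1.2,-0.1,0],"turn": [0,0,0]},{"claw": 1,"xyz": [-1.2,-0.1,0],"turn": [0,0,0]},{"claw": 1,"xyz": [0,-1.7,0],"turn": [0,0,0]},{"claw": 1,"xyz": [0.2,-1.8,0],"turn": [0,0,0]}]}}

```text
time_s: 8.6
tcp_pos: [461.2, 102.1, 97.4]
tool_rot: [160.4, 0.2, 95.6]
contact_force: [1.2, -0.2, -0.3]
opening: 0.7
```

Emit:
{"op": "carry_out", "data": {"motion": [{"claw": 1,"xyz": [0.2,-1.8,0],"turn": [0,0,0]},{"claw": 1,"xyz": [0.1,-0.2,0],"turn": [0,0,0]},{"claw": 1,"xyz": [0,0,0],"turn": [0,0,0]},{"claw": 1,"xyz": [0,0,0],"turn": [0,0,0]},{"claw": 1,"xyz": [0,0,0],"turn": [0,0,0]}]}}

```text
time_s: 9.1
tcp_pos: [465.8, 83.0, 97.5]
tool_rot: [160.4, 0.2, 95.5]
contact_force: [0.2, -0.1, -0.2]
opening: 0.4
```

Emit:
{"op": "carry_out", "data": {"motion": [{"claw": 1,"xyz": [0.9,0.1,0],"turn": [0,0,0]},{"claw": 1,"xyz": [0.9,0.1,0],"turn": [0,0,0]},{"claw": 1,"xyz": [0.9,0.1,0],"turn": [0,0,0]},{"claw": 1,"xyz": [0.9,0,0],"turn": [0,0,0]},{"claw": 1,"xyz": [0,0,0],"turn": [0,0,0]}]}}

```text
time_s: 9.6
tcp_pos: [503.5, 85.2, 97.5]
tool_rot: [160.4, 0.1, 95.4]
contact_force: [0.2, -0.4, -0.3]
opening: 0.6
```

Emit:
{"op": "carry_out", "data": {"motion": [{"claw": 1,"xyz": [-0.06,0.55,0],"turn": [0,0,0]},{"claw": 1,"xyz": [-0.06,0.55,0],"turn": [0,0,0]},{"claw": 1,"xyz": [-0.06,0.55,0],"turn": [0,0,0]},{"claw": 1,"xyz": [-0.06,0.55,0],"turn": [0,0,0]},{"claw": 1,"xyz": [-0.06,0.55,0],"turn": [0,0,0]}]}}

```text
time_s: 10.1
tcp_pos: [498.4, 110.4, 97.1]
tool_rot: [160.5, 0.4, 95.3]
contact_force: [0.0, -8.3, 2.1]
opening: 0.7
```

Emit:
{"op": "carry_out", "data": {"motion": [{"claw": 1,"xyz": [-0.05,0.55,0],"turn": [0,0,0]},{"claw": 1,"xyz": [-0.05,0.55,0],"turn": [0,0,0]},{"claw": 1,"xyz": [-0.05,0.55,0],"turn": [0,0,0]},{"claw": 1,"xyz": [-0.05,0.55,0],"turn": [0,0,0]},{"claw": 1,"xyz": [-0.05,0.5,0],"turn": [0,0,0]}]}}

```text
time_s: 10.6
tcp_pos: [496.4, 140.7, 97.6]
tool_rot: [160.4, 0.1, 95.5]
contact_force: [0.7, -0.1, 0.2]
opening: 0.6
```

Emit:
{"op": "carry_out", "data": {"motion": [{"claw": 1,"xyz": [-1.2,-0.1,0],"turn": [0,0,0]},{"claw": 1,"xyz": [-1.2,-0.1,0],"turn": [0,0,0]},{"claw": 1,"xyz": [-1.2,-0.1,0],"turn": [0,0,0]},{"claw": 1,"xyz": [0,-1,1],"turn": [0,0,0]},{"claw": 1,"xyz": [0,-1,1],"turn": [0,0,0]}]}}

```text
time_s: 11.1
tcp_pos: [458.4, 116.5, 117.2]
tool_rot: [160.5, 0.2, 95.6]
contact_force: [0.4, -0.4, -0.2]
opening: 0.8
```

Emit:
{"op": "carry_out", "data": {"motion": [{"claw": 1,"xyz": [0,-1.5,2],"turn": [0,0,0]},{"claw": 1,"xyz": [0,-1.5,2],"turn": [0,0,0]},{"claw": 1,"xyz": [0,-1.5,2],"turn": [0,0,0]},{"claw": 1,"xyz": [0,-1.5,2],"turn": [0,0,0]},{"claw": 1,"xyz": [0,0,0],"turn": [0,0,0]}]}}

```text
time_s: 11.6
tcp_pos: [460.9, 54.4, 196.4]
tool_rot: [160.3, 0.4, 95.0]
contact_force: [0.2, 0.4, -0.4]
opening: 0.5
```

Run:
```python
from h import *
print(arm.sense()["tcp_pos"],arm.sense()["tool_rot"],arm.sense()["contact_force"])
w=arm.camera("wrist");s=arm.camera("side");np.savez("/tmp/w7",**w)
a=cv2.resize(w["image"][...,::-1],(400,300));b=cv2.resize(s["image"][110:260,200:400,::-1],(400,300),interpolation=cv2.INTER_CUBIC)
cv2.imwrite("pics/w7.png",np.hstack([a,b]))
```

```text
[460.90886482  54.42767176 196.41617982] [160.26104952   0.41414831  95.04395817] [ 0.17805505  0.4042203  -0.36851944]
```

View pics/w7.png

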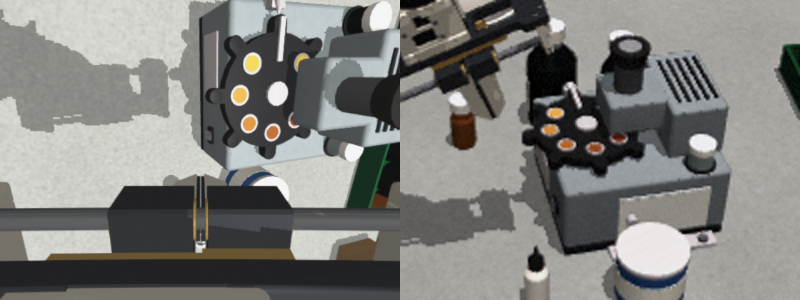

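The bar now lines up with the pointer: in the left panel it runs from about (280,60) to the pointer at (280,5). The arm is clear, so I'm handing in.

```bash
python3 -c "
from rig import arm
print(arm.close_job())"
```

```text
the job is handed in; nothing more can be done
None
```

The disc is at zero: the raised bar stands in line with the fixed pointer. I handed the job in at about 11.7 s, well inside the 58 s limit.

- **What I did:** The bar started 3 clicks short. I put the closed fingertips into the gap beside the front lobe and swept the lobe towards +y, one click at a time. I pulled out and re-entered between clicks.
- **Last checks:** The final wrist and side views show bar and pointer in line, judged by eye rather than measured. The arm was withdrawn, with only sensor noise left on the force reading (under 0.5 N). In these views the nearby bottles, jar, dropper and tin stand where they were; the wrench was out of view.
- **Forces:** The highest reading was about 12 N, mid-push on the first click. The fingers were set a little deep there, so I eased off for the other two, which read about 9 N. Forces were read only at the end of each 0.5 s move.
- **Disagreement:** Position estimates for the disc centre differed by about 2 mm between cameras, and the comparator's angle came out between about 4° and 8°. Both were within the clearance needed.

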